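# Load a display base into the drilling jig

### The arm

A 6-joint arm with a two-finger parallel gripper is mounted at the origin on a cart in front of the work surface, level with it; the furniture and walls round the work are solid. World frame = base frame: x ahead of the robot, y to its left, z up, the work surface at z = 0. Lengths are in mm, angles in rad, forces in N, time in s.
With the tool pointing down it reaches from about 275 to 750 mm from the base axis. Payload 10.2 kg.
Tool frame: the origin (TCP) lies at the very end of the fingers, on their centre line; the grasp point (between the pads) lies 19 mm behind it; z points along the fingers, y is the line along which they close (so a half turn about z gives the same grasp; the last joint's range is limited). The gripper opens to 85 mm and grips with 20 to 120 N. Pads are 22 mm wide; open, the fingers measure 114 mm over their backs; the gripper's body (76 mm by 85 mm) begins 54 mm behind the grasp point. The pads swing forward as they close: fully open they stand 13 mm farther back than shut.
Start: joints at [-0.223, 0.313, 1.498, -0, 1.331, -0.223], TCP at [525.006, -0.013, 231.294] pointing down, gripper open.
Joint ranges: [-2.94, 2.94], [-0.97, 2.17], [0.19, 2.56], [-1.23, 4.37], [0.02, 3.11], [-2.88, 2.88]. Speed limits (rad/s): [2.39, 2.39, 3.01, 3.14, 3.14, 3.14].

### API

Orientations are given as a unit quaternion [w, x, y, z].
In Python, from rig import telemetry, optics, ctrl gives the robot as it stands.
- The arm moves only by the tool servo_tool, never from a script. Its argument "deltas" is a list of rows, each a list of 3 entries, a list of its own where there are three numbers: the shift along the tool's x, y, z in units of 20 cm (1.0 is 20 cm), then the turn, a rotation vector about the tool's x, y, z in units of 90 degrees (1.0 is 90 degrees), then the opening, from 0 (shut) to 1 (fully open). A call has 1 to 8 rows; each row shifts and turns the commanded pose from where the row before left it, along the tool's axes as they then stand; what a row does not reach is not made up. A row lasts 1/10 s, in which the tool goes at most 50 mm and 8.59 degrees, less where a joint would pass 70% of its speed; a pose out of reach is approached as far as the arm can. A call with a number of a shift or a turn outside -1 to 1 is refused whole. A call with a gripper value outside its range is refused whole. The fingers move at their own pace and stop on an object; "squeeze" is the grip in N (left out, the last holds). Time passes only in rows, so rows that do not move let the fingers close. It gives the time, the measured TCP pose, the force, the opening and the grip force at its end, in the units of the state.
- telemetry.sense(): the state, without advancing time (a new reading comes with each control period).
- optics.capture(name): name is "scene" or "side" or "wrist"; returns the picture (480x640x3 uint8, blue, green, red); there is no depth.
- optics.camera_model(name): a dict with "vfov" (degrees; the focal length in pixels is half the picture's height over the tangent of half this angle, whatever the lens; pixels are square), "cx", "cy" (the principal point, pixels), "dist" ([k1, k2, p1, p2, k3] as OpenCV has them; the pictures are not rectified), "R" (3x3) and "t" (3): a world point X has camera coordinates R X + t; the wrist camera has in their place "mount" (4x4, takes a point from camera to tool coordinates, whose origin is the TCP and whose axes are the flange's). Camera axes: x right, y down, z forward; pixel columns grow to the right and rows downward; lengths in mm; the calibration is good to about 2 mm. A picture is of the moment at which its call begins: read the wrist's pose just before it. camera_model takes no time and is no camera call.
- ctrl.finish_job(): hands the job in; it is judged then, once.
The state is a dict: "time_s": time; "joints": joint angles; "dq": joint speeds; "tau": joint torques, N m; "eef_pos": TCP position; "ee_rot": TCP orientation; "force": force on the tool from outside, world axes, zero at the start; "wrist_torque": the same for the moment, N m; "grip_width": opening from 0.0 (shut) to 1.0 (fully open); "grip_force": force on a finger pad.
Only numpy, scipy, OpenCV 4.12 (cv2) and the standard library are available. Lean on these libraries where they do the work, as an engineer would, in place of code of your own. Each camera call takes 0.05 s, during which the arm holds its last target. There are 200 camera calls.

### The job

Load the dark wooden display base into the drilling jig without gripping it: push it flat along the bench, never lifting or tipping it, in under the low bridge until it is fully home against the back stop. Then push the swing latch right across behind it, fully shut, so that the base cannot slide back out. Leave the things standing and lying around the jig where they are, and finish clear of everything.

Things in the scene. Friction and masses are not known exactly. Their poses are not given: they have to be found in the camera images.
- jig: low aluminium and steel drilling jig fixed on the bench, which is its floor. Origin on the bench top under the drill bushing; x = the way the base is pushed in (to the robot's right), y = to the left of that, z up. Two fences along x, inner faces at y = +54 and -54 mm, 18 mm thick, 17 mm high, x = -46 to +61 mm; foot flanges, 4 mm high, reach to |y| = 92 mm, rear tabs to x = +78 mm
- bridge (a point): middle of the bridge's underside, 17 mm above the bench at jig x = y = 0. The bridge is a steel bar across the fences, 36 mm long in jig x (-18 to +18 mm), its top 29 mm above the bench, bushing and screws up to 40 mm
- back_stop (a point): middle of the face of the back stop that the base comes home against, at jig x = +45 mm, y = 0, on the bench; the stop is 15 mm high
- wing_tip (a point): outer end of the left lead-in wing, on the bench: a fixed bar 17 mm high, 10 mm thick, that runs from the left fence's front end outwards at 25 degrees to jig x = -85, y = +78 mm. On the right the open latch is the other lead-in
- display_base: loose dark wooden plate with pale pencilled diagonals, 90 mm in its x, 104 mm in its y, 14 mm thick, 0.1 to 0.2 kg. Origin at the centre of its underside. It starts in front of the jig's mouth, its x within 0.35 rad of the jig's x. Fully home, its origin is at the jig's origin and its near edge at jig x = -45 mm, 27 mm before the bridge
- latch (a joint): angle of the swing latch (rad) about its vertical pivot, growing clockwise from above: 0 = open, the bar 15 degrees outward of the jig's -x; 1.833 = fully shut, the bar along the jig's +y against the right fence's end, 1.5 mm behind a base that is home. Starts at 0 to 0.2; stiff (0.1 N m), stays where it is left
- latch_pivot (a point): pivot axis of the latch at the top of its bar, 21 mm above the bench; at jig x = -52.5 mm, y = -60 mm (the side nearer the robot)
- latch_tip (a point): centre of the rounded free end of the latch bar, at the top of the bar, 21 mm above the bench and 85 mm from the pivot; the dark steel bar is 12 mm wide and reaches from 3.5 to 21 mm above the bench
- beast_skeleton: bystander: small pale four-legged skeleton model, 90 x 105 x 40 mm, beyond the vise; origin at the centre of its underside
- glue_bottle: bystander: brown bottle with a pale blue cap, 46 mm across, 85 mm tall, behind the skeleton; origin at the centre of its underside
- battery: bystander: upright battery, 14 mm across, 50 mm tall, beside the jig on its far side; origin at the centre of its underside
- gray_pot: bystander: round grey pot with a clear lid, 54 mm across, 42 mm tall, beside the jig on its far side; origin at the centre of its underside
- marker_1: bystander: black marker, 162 mm long, 8 mm thick, lying near the bench's front edge by the vise; origin at the centre of its underside
- tape_roll: bystander: roll of masking tape lying flat, 92 mm across, 24 mm high, on the far right; origin at the centre of its underside

How it is judged (in metres and radians):
On the way, in this order (a step that is already met when the one before it is completed fails the run):
1. the display base lies flat under the bridge, pushed home to within 6 mm of the back stop (x of display_base in the frame of jig above -0.006 m and y of display_base in the frame of jig between -0.005 and 0.005 m and angle between display_base's own z axis and vertical below 0.06 rad), for 0.2 s.
2. the latch is fully shut behind the base (value of joint latch above 1.71 rad), for 0.2 s.
At the end, for the whole second after the job is handed in: The display base rests flat and square in the jig, home against the back stop within 3 mm, between the fences (4 mm, 0.06 rad), and the latch is shut (above 1.71 of 1.833 rad) (x of display_base in the frame of jig between -0.003 and 0.003 m and y of display_base in the frame of jig between -0.004 and 0.004 m and angle between the x axis of display_base and the x axis of jig, either way round below 0.06 rad and angle between display_base's own z axis and vertical below 0.03 rad and height (world z) of display_base below 0.003 m and linear speed of display_base below 0.01 m/s and value of joint latch above 1.71 rad); the robot touches nothing.
It fails at once if the display base is lifted off the bench (more than 8 mm) (height (world z) of display_base above 0.008 m).
It fails at once if the display base is tipped (more than 0.1 rad) (angle between display_base's own z axis and vertical above 0.1 rad).
It fails at once if a bystander is displaced by more than 20 mm (distance of any of beast_skeleton, glue_bottle, battery, gray_pot, marker_1, tape_roll from where it was at the start of the episode above 0.02 m).
It also fails if it takes over 61 s, if anything falls off the work surface, if the arm or the gripper's body presses on something with over 40 N, if the wrist force passes 120 N, or if a joint passes its speed limit or range.

## Working session

There is one attempt and no reset: what is moved stays moved. The work goes in short steps, Python scripts to look and compute and a tool call to move; the robot and the scene stay as the last step left them, time stands still between calls to the robot, and variables do not carry over. Pictures are saved under pics/ and viewed, at most 10 in all, crops included, and the job is handed in when it is done.

Besides the shell and the picture viewer there is one more tool, called after ">>>" as name(argument=value, ...), one argument or row to a line, values as JSON. servo_tool: Moves the arm, as the interface text tells. Its arguments: {"type":"object","properties":{"deltas":{"type":"array"},"squeeze":{"type":"number"}},"required":["deltas"]}

```bash
mkdir -p pics; cat > h.py <<'E'
import numpy as np, cv2
from rig import telemetry, optics, ctrl
from scipy.spatial.transform import Rotation as Ro
def cam(name, st=None):
    m=optics.camera_model(name); f=240/np.tan(np.radians(m["vfov"])/2)
    K=np.array([[f,0,m["cx"]],[0,f,m["cy"]],[0,0,1]]); d=np.array(m["dist"],float)
    if "R" in m: R=np.array(m["R"]);t=np.array(m["t"])
    else:
        M=np.array(m["mount"]); q=st["ee_rot"]; Rt=Ro.from_quat([q[1],q[2],q[3],q[0]]).as_matrix()
        A=Rt@M[:3,:3]; c=Rt@M[:3,3]+np.array(st["eef_pos"]); R=A.T;t=-A.T@c
    return K,d,R,t
def ray(C,px):
    K,d,R,t=C; u=cv2.undistortPoints(np.array(px,float).reshape(-1,1,2),K,d).reshape(-1,2)
    v=np.c_[u,np.ones(len(u))]@R; return -R.T@t, v
def plane(C,px,z):
    c,v=ray(C,px); return c+v*((z-c[2])/v[:,2])[:,None]
def tri(C1,p1,C2,p2):
    a,u=ray(C1,p1); b,v=ray(C2,p2); out=[]
    for i in range(len(u)):
        s=np.linalg.lstsq(np.c_[u[i],-v[i]],b-a,rcond=None)[0]
        x=a+s[0]*u[i]; y=b+s[1]*v[i]; out.append(np.r_[(x+y)/2,np.linalg.norm(x-y)])
    return np.array(out)
def proj(C,X):
    K,d,R,t=C; return cv2.projectPoints(np.array(X,float).reshape(-1,1,3),cv2.Rodrigues(R)[0],t,K,d)[0].reshape(-1,2)
E
python3 - <<'E'
from h import *
st=telemetry.sense(); print(st)
for n in ["scene","side","wrist"]:
    cv2.imwrite(f"pics/{n}0.png",optics.capture(n)); C=cam(n,st); print(n,-C[2].T@C[3],C[2][2])
m=optics.camera_model("wrist");print(m["mount"])
E
```

```text
{'time_s': 0.0, 'joints': array([-2.23394870e-01,  3.13464609e-01,  1.49843317e+00, -4.05389776e-06,
        1.33095771e+00, -2.23416338e-01]), 'dq': array([-1.32875475e-03, -1.82039013e-04, -8.18440248e-04, -1.39605492e-04,
       -1.25614656e-03,  7.10714400e-05]), 'tau': array([-5.78409599e-04, -4.12261176e+01, -2.59742296e+01, -3.58453699e-04,
        4.11797926e-03, -1.23038126e-05]), 'eef_pos': array([5.24755233e+02, 4.51044634e-02, 2.30729061e+02]), 'ee_rot': array([-5.33251212e-04,  7.07098709e-01,  7.07114571e-01, -3.38130078e-04]), 'force': array([-0.46453133,  0.32956389,  0.38760436]), 'wrist_torque': array([ 0.04949252,  0.00994067, -0.03257442]), 'grip_force': 0.0, 'grip_width': 1.001757552594778}
scene [ 123.16871063 -696.08836699  656.78540926] [ 0.42380546  0.53472928 -0.73106329]
side [517.35585287 509.88116533 533.22533779] [-0.02120683 -0.84111765 -0.54043627]
wrist [526.4758007   82.38123129 373.37116467] [-0.00137306 -0.31821623 -0.94801717]
[[ 6.93992856e-04 -9.47930067e-01 -3.18477797e-01  8.23754484e+01]
 [ 9.99999655e-01  8.03337134e-04 -2.11992191e-04  1.54664757e+00]
 [ 4.56798813e-04 -3.18477540e-01  9.47930297e-01 -1.42621391e+02]
 [ 0.00000000e+00  0.00000000e+00  0.00000000e+00  1.00000000e+00]]
```

View pics/scene0.png

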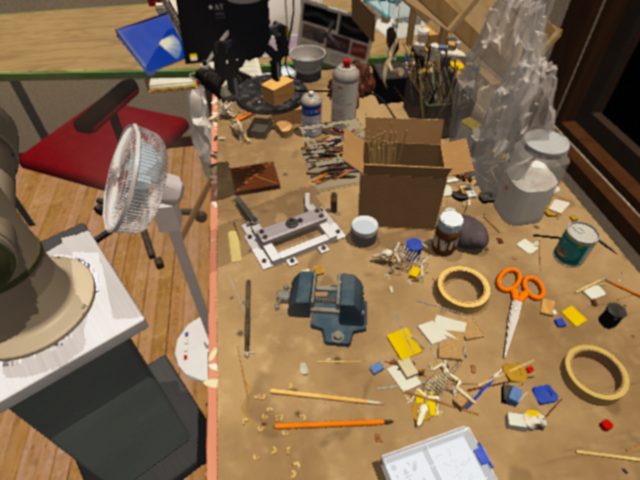

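View pics/side0.png

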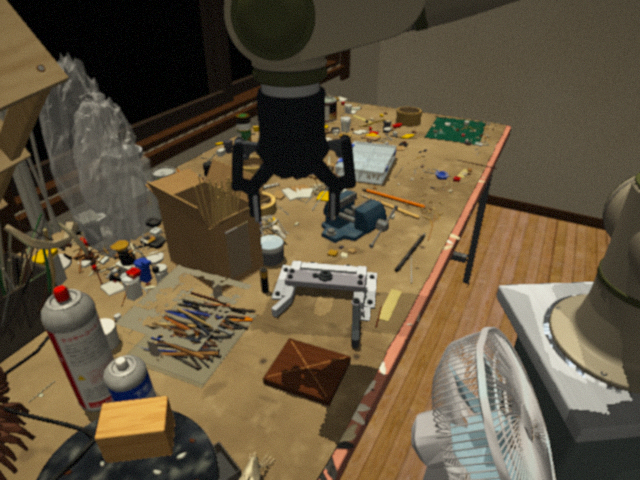

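View pics/wrist0.png

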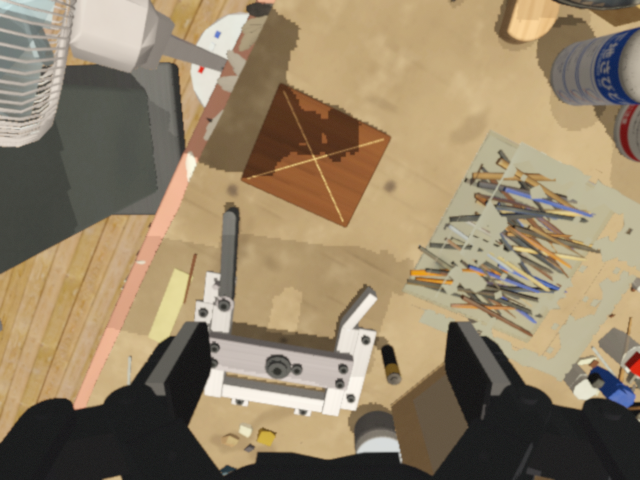

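The wrist view shows the base with corners at about (283,84), (390,136), (345,227) and (243,180). The latch runs from its pivot at (224,304) to its tip at (231,212), the bushing is at (278,367), the wing tip at about (372,293) and the battery at (391,365). The side view shows the base at about (307,370) and the latch tip at about (356,342).

```bash
python3 - <<'E'
from h import *
st=telemetry.sense()
w=cv2.imread("pics/wrist0.png"); s=cv2.imread("pics/side0.png")
def quad(im,x0,y0,x1,y1):
    h=cv2.cvtColor(im,cv2.COLOR_BGR2HSV); b,g,r=[im[...,i].astype(int) for i in range(3)]
    m=((r>1.55*g)&(r>35)&(r<200)).astype(np.uint8)*255; k=np.zeros_like(m);k[y0:y1,x0:x1]=m[y0:y1,x0:x1]
    k=cv2.morphologyEx(k,cv2.MORPH_CLOSE,np.ones((9,9)));k=cv2.morphologyEx(k,cv2.MORPH_OPEN,np.ones((7,7)))
    c=max(cv2.findContours(k,0,2)[0],key=cv2.contourArea); hull=cv2.convexHull(c)
    for e in np.arange(2,30,.5):
        a=cv2.approxPolyDP(hull,e,True)
        if len(a)<=4: break
    return a.reshape(-1,2),cv2.contourArea(c)
Cw=cam("wrist",st);Cs=cam("side")
q,a=quad(w,225,70,410,240); print(q,a); P=plane(Cw,q,14);print(P.round(1), P.mean(0), np.linalg.norm(P-np.roll(P,-1,0),axis=1))
q,a=quad(s,250,330,360,410); print(q,a); P=plane(Cs,q,14);print(P.round(1))
print("pivot,tip",plane(Cw,[[224,304],[231,212]],21)); print("bush",plane(Cw,[[278,367]],40)); print('wing',plane(Cw,[[372,293]],17))
print('batt',plane(Cw,[[386,350]],50))
cv2.imwrite("pics/cr.png",np.hstack([cv2.resize(w[190:420,170:410],None,fx=1.66,fy=1.66,interpolation=2),cv2.resize(s[240:360,255:385],(400,382),interpolation=2)]))
E
```

```text
[[279  86]
 [387 136]
 [347 223]
 [244 180]] 11870.0
[[486.2  96.8  14. ]
 [576.3  56.7  14. ]
 [543.6 -19.9  14. ]
 [453.   19.1  14. ]] [514.78425102  38.15536748  14.        ] [98.64862068 83.31330038 98.66176421 84.48364217]
[[288 340]
 [348 356]
 [330 403]
 [265 382]] 3244.0
[[543.1 -18.2  14. ]
 [452.4  19.6  14. ]
 [485.  104.6  14. ]
 [575.   64.7  14. ]]
pivot,tip [[427.76930184 -97.88353972  21.        ]
 [441.19954608  -7.94146285  21.        ]]
bush [[ 479.07025118 -154.75085125   40.        ]]
wing [[568.24908611 -87.90982516  17.        ]]
batt [[ 579.23290099 -129.21213887   50.        ]]
```

View pics/cr.png

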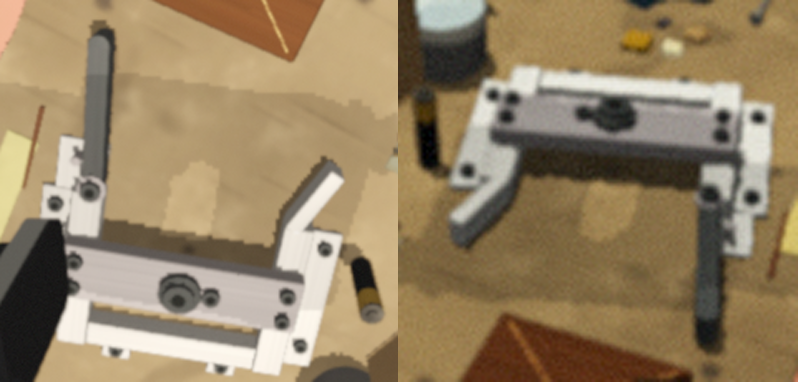

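The crops give usable pixel positions for the pivot, bushing, bridge screws and foot screws in both views. I'll triangulate those to get the jig pose.

```bash
python3 - <<'E'
from h import *
st=telemetry.sense(); Cw=cam("wrist",st);Cs=cam("side")
W=lambda p:np.array(p)/1.66+[170,190]
S=lambda p:(np.array(p)-[398,0])/[3.077,3.183]+[255,240]
n=["pivot","bush","scWf","scWr","scLf","scLr","footW","footWr","footL","wingA","tip"]
w=W([[90,188],[178,288],[288,297],[282,321],[73,261],[71,287],[326,248],[300,345],[55,203],[342,180],[100,42]])
s=S([[710,192],[612,107],[505,131],[511,98],[722,136],[722,118],[467,171],[493,94],[752,197],[455,213],[707,325]])
T=tri(Cw,w,Cs,s)
for a,b in zip(n,T): print(a,b.round(1))
# jig fit from symmetric bridge + known pts
J=np.array([[-52.5,-60],[0,0]]);
for nm,X in (("piv-bush",T[:2,:2]),):
    d=X[1]-X[0]; th=np.arctan2(d[1],d[0])-np.arctan2(60,52.5);print(nm,np.degrees(th),np.linalg.norm(d))
L=(T[4]+T[5])/2;Wd=(T[2]+T[3])/2; d=(Wd-L)[:2]; print("bridge ydir ang",np.degrees(np.arctan2(d[1],d[0])),(Wd+L)/2, np.linalg.norm(d))
E
```

```text
pivot [428.4 -94.8  26.    2. ]
bush [ 479.1 -146.6   46.2    0.6]
scWf [ 542.4 -182.     4.6    1.1]
scWr [ 538.  -182.3   28.3    1.2]
scLf [ 4.155e+02 -1.416e+02  2.740e+01  4.000e-01]
scLr [ 412.8 -160.3   26.2    0.7]
footW [ 564.9 -146.3    4.3    2. ]
footWr [ 550.5 -219.3    4.7    1.7]
footL [ 400.4 -116.5    3.5    1. ]
wingA [570.  -91.9  20.1   3.8]
tip [437.3 -14.2   8.8   0. ]
piv-bush -94.39310606421834 72.40902071781123
bridge ydir ang -13.91867587530569 [ 477.15799082 -166.5631199    21.63455372    0.85265381] 129.84491696492594
```

```bash
python3 - <<'E'
from h import *
st=telemetry.sense(); Cw=cam("wrist",st);Cs=cam("side");Cc=cam("scene")
print("fan", tri(Cc,[[140,178]],Cs,[[488,372]]))
print("fan rim", tri(Cc,[[165,140],[205,150]],Cs,[[530,400],[575,455]]))
# tool-frame displacement to (541,108,150)
q=st["ee_rot"];Rt=Ro.from_quat([q[1],q[2],q[3],q[0]]).as_matrix();print(Rt.T@(np.array([541,108,150])-st["eef_pos"])/200)
E
```

```text
fan [[284.02791242 115.55529289  75.91660199   1.68204358]]
fan rim [[326.27528636 183.40290493 119.22060472 105.95335843]
 [350.44170628 202.42606372  85.04350599 239.70234707]]
[0.53973243 0.0812887  0.40434895]
```

>>> servo_tool(
  deltas=[
    [[0.13, 0.02, 0], [0, 0, 0.08], 0.6],
    [[0.13, 0.02, 0], [0, 0, 0.08], 0.6],
    [[0.13, 0.02, 0], [0, 0, 0.08], 0.6],
    [[0.15, 0.02, 0], [0, 0, 0], 0.6],
    [[0, 0, 0], [0, 0, 0], 0.6],
  ],
)

```text
time_s: 0.65
eef_pos: [561.9, 104.3, 230.7]
ee_rot: [-0.0, 0.826, 0.563, -0.0]
force: [0.4, -1.0, -0.6]
grip_width: 0.598
grip_force: 0.0
```

```bash
python3 - <<'E'
from h import *
st=telemetry.sense(); w=optics.capture("wrist"); np.save("w1.npy",{"p":st["eef_pos"],"r":st["ee_rot"]},allow_pickle=True)
cv2.imwrite("pics/w1.png",w); print(st["eef_pos"],st["ee_rot"])
E
```

```text
[561.90107886 104.34665651 230.67576125] [-3.80355095e-04  8.26291634e-01  5.63242391e-01 -2.53608915e-05]
```

View pics/w1.png

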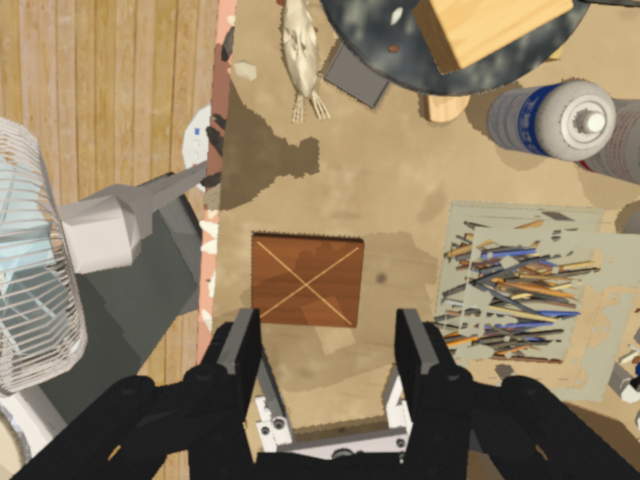

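The base is now nearly square in the wrist view, with top corners at about (252,239), (363,241), (357,327) and (252,322). The latch pivot area is at about (278,425).

```bash
python3 - <<'E'
from h import *
d=np.load("w1.npy",allow_pickle=True).item(); st={"eef_pos":d["p"],"ee_rot":d["r"]}; C=cam("wrist",st)
P=plane(C,[[252,238],[363,242],[357,327],[252,322]],14); print(P.round(1),P.mean(0)); D=np.linalg.norm(P-np.roll(P,-1,0),axis=1);print(D)
xd=(P[2]+P[3]-P[0]-P[1])[:2]; yd=(P[1]+P[2]-P[0]-P[3])[:2]; print(np.degrees(np.arctan2(*xd[::-1])),np.degrees(np.arctan2(*yd[::-1])))
near=(P[0]+P[1])[:2]/2;th=np.radians(-100.5); 
R=np.array([[np.cos(th),-np.sin(th)],[np.sin(th),np.cos(th)]]); print("jig frame",(P[:,:2]-[478,-159])@R, "near",near)
im=cv2.imread("pics/w1.png"); cv2.imwrite("pics/w1c.png",cv2.resize(im[310:480,230:440],None,fx=3.6,fy=3.5,interpolation=2))
E
```

```text
[[486.4  97.8  14. ]
 [579.4  57.3  14. ]
 [544.  -23.7  14. ]
 [449.9  19.   14. ]] [514.94707027  37.59400882  14.        ]
[101.49163621  88.34193417 103.35714487  86.88128172]
-114.22348001669025 -23.976165855834044
jig frame [[-254.05634807  -38.53920333]
 [-231.11945053   60.32661965]
 [-145.08228123   40.27910528]
 [-169.88229112  -60.05861896]] near [532.91942532  77.54052187]
```

>>> servo_tool(
  deltas=[
    [[0, -0.1, 0.2], [0, 0, 0], 0.6],
    [[0, -0.02, 0.2], [0, 0, 0], 0.6],
    [[0, 0, 0.15], [0, 0, 0], 0.6],
  ],
)

```text
time_s: 1.0
eef_pos: [537.4, 110.2, 119.3]
ee_rot: [-0.001, 0.827, 0.562, -0.001]
force: [0.4, -0.0, 0.2]
grip_width: 0.601
grip_force: 0.0
```

>>> servo_tool(
  deltas=[
    [[0, 0.04, 0.15], [0, 0, 0.022], 0.6],
    [[0, 0, 0.2], [0, 0, 0], 0.6],
    [[0, 0, 0.14], [0, 0, 0], 0.6],
    [[0, 0, 0.06], [0, 0, 0], 0.6],
    [[0, 0, 0.02], [0, 0, 0], 0.6],
    [[0, 0, 0], [0, 0, 0], 0.6],
  ],
)

```text
time_s: 1.6
eef_pos: [546.9, 107.5, 8.1]
ee_rot: [0.0, 0.837, 0.548, 0.0]
force: [-0.2, 0.8, -0.4]
grip_width: 0.6
grip_force: 0.0
```

>>> servo_tool(
  deltas=[
    [[0, 0, 0.028], [0, 0, 0], 0.6],
    [[-0.03, 0, 0], [0, 0, 0], 0.6],
    [[-0.03, 0, 0], [0, 0, 0], 0.6],
    [[-0.02, 0, 0], [0, 0, 0], 0.6],
    [[-0.02, 0, 0], [0, 0, 0], 0.6],
    [[0, 0, 0], [0, 0, 0], 0.6],
  ],
)

```text
time_s: 2.2
eef_pos: [538.4, 88.9, 1.9]
ee_rot: [0.0, 0.837, 0.547, 0.0]
force: [-0.0, -0.5, -0.2]
grip_width: 0.597
grip_force: 0.0
```

```bash
python3 - <<'E'
from h import *
st=telemetry.sense(); print(st["eef_pos"],st["force"]); w=optics.capture("wrist");s=optics.capture("side")
cv2.imwrite("pics/v2.png",np.hstack([cv2.resize(w[200:480,120:520],(400,280)),cv2.resize(s[250:420,230:400],(400,400))[:280]]) if 0 else np.vstack([w[160:480],cv2.resize(s[280:420,220:540],(640,280))]))
E
```

```text
[538.37023222  88.93066597   1.86301618] [-0.04526318 -0.49588599 -0.16641468]
```

View pics/v2.png

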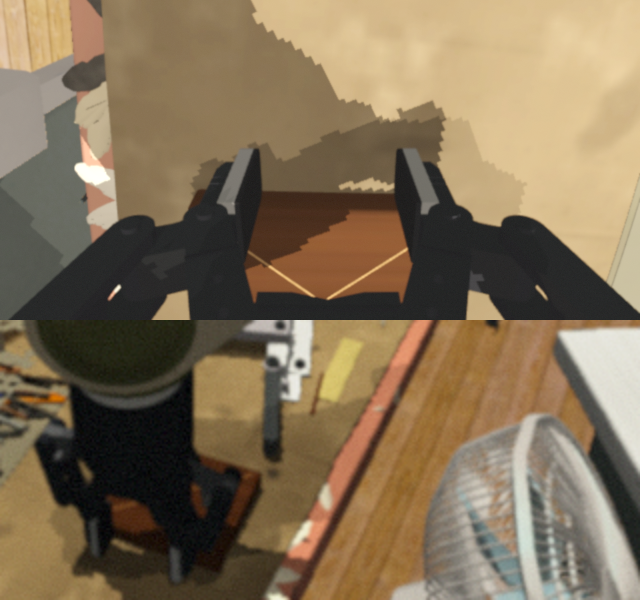

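>>> servo_tool(
  deltas=[
    [[-0.015, 0.0, 0], [0, 0, 0], 0.6],
    [[-0.02, 0.002, 0], [0, 0, -0.007], 0.6],
    [[-0.025, 0.002, 0], [0, 0, -0.007], 0.6],
    [[-0.025, 0.001, 0], [0, 0, -0.007], 0.6],
    [[-0.025, 0.001, 0], [0, 0, -0.007], 0.6],
    [[-0.025, 0.001, 0], [0, 0, -0.007], 0.6],
    [[-0.025, 0, 0], [0, 0, -0.007], 0.6],
    [[-0.025, 0, 0], [0, 0, -0.007], 0.6],
  ],
)

```text
time_s: 3.1
eef_pos: [525.9, 54.2, 1.7]
ee_rot: [-0.0, 0.815, 0.58, 0.0]
force: [0.8, 0.1, 0.7]
grip_width: 0.602
grip_force: 0.6
```

>>> servo_tool(
  deltas=[
    [[-0.025, 0, 0], [0, 0, -0.007], 0.6],
    [[-0.025, -0.001, 0], [0, 0, -0.008], 0.6],
    [[-0.025, -0.001, 0], [0, 0, -0.008], 0.6],
    [[-0.025, -0.001, 0], [0, 0, -0.008], 0.6],
    [[-0.025, -0.002, 0], [0, 0, -0.008], 0.6],
    [[-0.02, -0.002, 0], [0, 0, -0.008], 0.6],
    [[-0.015, -0.001, 0], [0, 0, -0.008], 0.6],
    [[0, 0, 0], [0, 0, 0], 0.6],
  ],
)

```text
time_s: 3.9
eef_pos: [514.9, 24.1, 1.7]
ee_rot: [0.0, 0.789, 0.614, -0.0]
force: [-0.4, -0.4, 0.7]
grip_width: 0.6
grip_force: 0.0
```

```bash
python3 - <<'E'
from h import *
st=telemetry.sense(); print(st["eef_pos"],st["ee_rot"],st["force"]); w=optics.capture("wrist");s=optics.capture("side");c=optics.capture("scene")
np.save("w3.npy",{"p":st["eef_pos"],"r":st["ee_rot"]},allow_pickle=True)
cv2.imwrite("pics/w3.png",w);cv2.imwrite("pics/s3.png",s);cv2.imwrite("pics/c3.png",c)
cv2.imwrite("pics/v3.png",np.vstack([np.hstack([cv2.resize(s[230:400,250:420],(400,400),interpolation=2),cv2.resize(c[160:280,210:350],(400,400),interpolation=2)]), cv2.resize(w[290:480,120:520],(800,200))]))
E
```

```text
[514.86422756  24.05156705   1.65545566] [ 2.14343228e-05  7.89113293e-01  6.14247663e-01 -1.38446559e-04] [-0.39481329 -0.3740029   0.71066867]
```

View pics/v3.png

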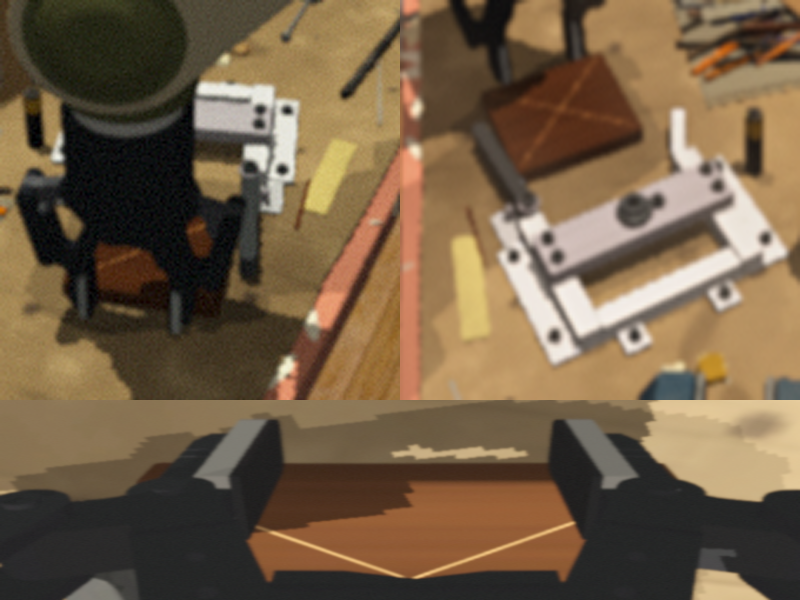

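The base is held square to the fingers between the open latch and the wing. The scene crop shows the base at about (562,115), the bushing at (635,205), the bridge screws on both sides and the foot screws. I'll fit the jig pose from those.

```bash
python3 - <<'E'
from h import *
C=cam("scene"); S=lambda p:(np.array(p)-[400,0])/[2.857,3.3333]+[210,160]
pr=lambda n,P:print(n,P[:,:2].round(1).tolist())
B=plane(C,S([[600,55],[641,126],[525,176],[483,97]]),14);pr("base",B);print(B.mean(0))
sc=plane(C,S([[546,240],[557,257],[705,172],[717,185]]),31);pr("bridge screws",sc);print(sc.mean(0)); d=(sc[2]+sc[3]-sc[0]-sc[1])[:2];print(np.degrees(np.arctan2(d[1],d[0])),np.linalg.norm(d)/2)
ft=plane(C,S([[513,256],[553,336],[765,238]]),5);pr("foot",ft); d=(ft[2]-ft[1])[:2];print(np.degrees(np.arctan2(d[1],d[0])),np.linalg.norm(d))
tb=plane(C,S([[633,338],[723,292]]),5);pr("tabs",tb); d=(tb[1]-tb[0])[:2];print(np.degrees(np.arctan2(d[1],d[0])))
pr("pivot,bush,wing",np.vstack([plane(C,S([[523,204]]),21),plane(C,S([[635,203]]),38),plane(C,S([[678,112]]),17)]))
d=np.load("w3.npy",allow_pickle=True).item()
th=np.radians(-100.5);R=np.array([[np.cos(th),-np.sin(th)],[np.sin(th),np.cos(th)]]);o=np.array([478,-159])
print("in jig: base",((B[:,:2]-o)@R).round(1).tolist(),(B.mean(0)[:2]-o)@R,"tool",(d["p"][:2]-o)@R)
# side check
Cs=cam("side"); print("proj jig pts in wrist0 frame?")
J=np.array([[-52.5,-60,21],[0,0,38],[-85,78,0],[-18,72,29],[-18,-72,29],[18,72,29],[18,-72,29]])
X=np.c_[J[:,:2]@R.T+o,J[:,2]]; p=proj(C,X); print(((p-[210,160])*[2.857,3.333]+[400,0]).round().tolist())
E
```

```text
base [[556.5, -4.0], [537.3, -85.4], [441.5, -68.6], [458.9, 18.5]]
[498.55226346 -34.88754716  14.        ]
bridge screws [[413.6, -141.6], [411.6, -158.2], [536.2, -166.1], [535.5, -180.9]]
[ 474.22598494 -161.72005879   31.        ]
-10.826788138699957 125.4344420663707
foot [[399.7, -114.9], [385.4, -187.3], [549.2, -218.7]]
-10.851552688246203 166.84080294028868
tabs [[426.6, -223.4], [497.0, -234.4]]
-8.887784838764683
pivot,bush,wing [[422.9, -96.0], [476.4, -161.9], [565.9, -95.3]]
in jig: base [[-166.7, 48.9], [-83.2, 44.9], [-82.2, -52.3], [-171.0, -51.1]] [-125.77953088   -2.40958416] tool [-186.70432352    2.88843415]
proj jig pts in wrist0 frame?
[[530.0, 200.0], [634.0, 199.0], [679.0, 124.0], [712.0, 154.0], [532.0, 232.0], [736.0, 188.0], [552.0, 270.0]]
```

>>> servo_tool(
  deltas=[
    [[-0.02, 0, 0], [0, 0, -0.004], 0.6],
    [[-0.025, 0, 0], [0, 0, -0.005], 0.6],
    [[-0.025, 0, 0], [0, 0, -0.005], 0.6],
    [[-0.025, 0, 0], [0, 0, -0.005], 0.6],
    [[-0.025, -0.001, 0], [0, 0, -0.005], 0.6],
    [[-0.025, -0.001, 0], [0, 0, -0.005], 0.6],
    [[-0.02, -0.001, 0], [0, 0, -0.005], 0.6],
    [[-0.01, 0, 0], [0, 0, -0.003], 0.6],
  ],
)

```text
time_s: 4.85
eef_pos: [506.5, -9.9, 1.7]
ee_rot: [-0.0, 0.771, 0.637, -0.0]
force: [0.0, 0.8, -0.1]
grip_width: 0.597
grip_force: 0.3
```

```bash
python3 - <<'E'
from h import *
st=telemetry.sense(); print(st["eef_pos"],st["ee_rot"],st["force"]); c=optics.capture("scene");w=optics.capture("wrist")
p=st["eef_pos"][:2]-np.array([476.5,-160.5]);th=np.radians(-100.9);print("jig",p@np.array([[np.cos(th),-np.sin(th)],[np.sin(th),np.cos(th)]]), np.degrees(2*np.arctan2(st["ee_rot"][2],st["ee_rot"][1])-np.pi))
cv2.imwrite("pics/c4.png",c);cv2.imwrite("pics/w4.png",w)
cv2.imwrite("pics/v4.png",np.vstack([cv2.resize(c[160:260,220:350],(780,400),interpolation=2),cv2.resize(w[290:480,120:520],(780,200))]))
E
```

```text
[506.51361229  -9.93568335   1.70532286] [-2.13970271e-05  7.70957871e-01  6.36886144e-01 -2.82026361e-05] [ 0.04743742  0.76416727 -0.05508697]
jig [-153.52337987    1.00110194] -100.87996586692621
```

View pics/v4.png

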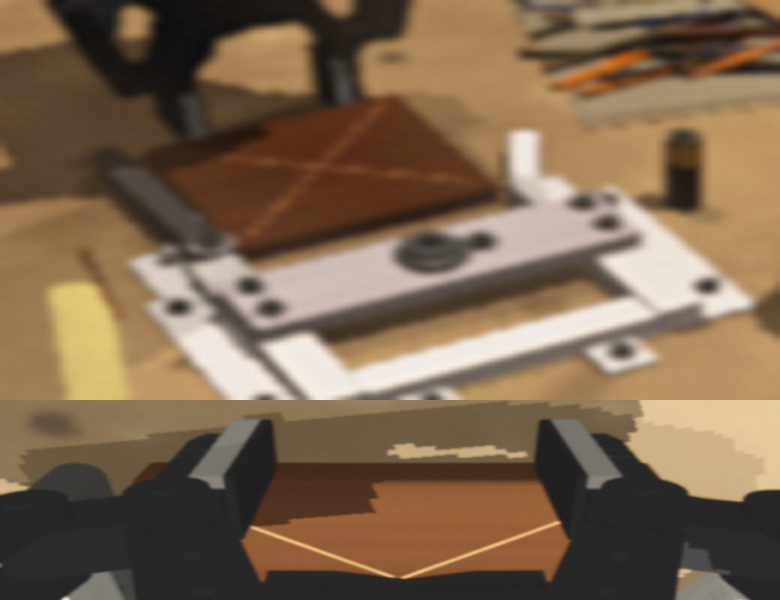

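The base is square at the mouth: front corners at crop (245,248) and (497,190), parallel to the bridge and between the latch and the left fence. I'll keep pushing and watch the force.

>>> servo_tool(
  deltas=[
    [[-0.02, 0, 0], [0, 0, 0], 0.6],
    [[-0.02, 0, 0], [0, 0, 0], 0.6],
    [[-0.02, -0.001, 0], [0, 0, 0], 0.6],
    [[-0.02, -0.001, 0], [0, 0, 0], 0.6],
    [[-0.02, 0, 0], [0, 0, 0], 0.6],
  ],
)

```text
time_s: 5.45
eef_pos: [502.4, -29.4, 1.7]
ee_rot: [-0.0, 0.771, 0.637, 0.0]
force: [0.2, 0.8, 1.3]
grip_width: 0.598
grip_force: 0.6
```

>>> servo_tool(
  deltas=[
    [[-0.02, 0, 0], [0, 0, 0], 0.6],
    [[-0.02, 0, 0], [0, 0, 0], 0.6],
    [[-0.02, 0, 0], [0, 0, 0], 0.6],
    [[-0.02, 0, 0], [0, 0, 0], 0.6],
    [[-0.02, 0, 0], [0, 0, 0], 0.6],
  ],
)

```text
time_s: 5.95
eef_pos: [498.6, -49.0, 1.7]
ee_rot: [-0.0, 0.771, 0.637, 0.0]
force: [0.9, 1.2, 0.9]
grip_width: 0.598
grip_force: 0.7
```

>>> servo_tool(
  deltas=[
    [[-0.02, 0, 0], [0, 0, 0], 0.6],
    [[-0.02, 0, 0], [0, 0, 0], 0.6],
    [[-0.02, 0, 0], [0, 0, 0], 0.6],
    [[-0.02, 0, 0], [0, 0, 0], 0.6],
    [[-0.02, 0, 0], [0, 0, 0], 0.6],
    [[-0.02, 0, 0], [0, 0, 0], 0.6],
  ],
)

```text
time_s: 6.55
eef_pos: [494.1, -72.6, 1.7]
ee_rot: [0.0, 0.771, 0.637, 0.0]
force: [0.3, 1.4, 0.5]
grip_width: 0.603
grip_force: 0.7
```

>>> servo_tool(
  deltas=[
    [[-0.02, 0, 0], [0, 0, 0], 0.6],
    [[-0.02, 0, 0], [0, 0, 0], 0.6],
    [[-0.02, 0, 0], [0, 0, 0], 0.6],
    [[-0.02, 0, 0], [0, 0, 0], 0.6],
    [[-0.02, 0, 0], [0, 0, 0], 0.6],
  ],
)

```text
time_s: 7.05
eef_pos: [490.3, -92.3, 1.7]
ee_rot: [-0.0, 0.771, 0.637, -0.0]
force: [1.1, 2.0, 0.9]
grip_width: 0.603
grip_force: 0.8
```

>>> servo_tool(
  deltas=[
    [[-0.015, 0, 0], [0, 0, 0], 0.6],
    [[-0.015, 0, 0], [0, 0, 0], 0.6],
    [[-0.01, 0, 0], [0, 0, 0], 0.6],
    [[-0.005, 0, 0], [0, 0, 0], 0.6],
    [[0, 0, 0], [0, 0, 0], 0.6],
  ],
)

```text
time_s: 7.55
eef_pos: [488.6, -100.9, 1.7]
ee_rot: [0.0, 0.771, 0.637, -0.0]
force: [-0.1, -0.4, -0.4]
grip_width: 0.596
grip_force: 0.0
```

>>> servo_tool(
  deltas=[
    [[-0.005, 0, 0], [0, 0, 0], 0.6],
    [[-0.005, 0, 0], [0, 0, 0], 0.6],
    [[-0.005, 0, 0], [0, 0, 0], 0.6],
    [[0, 0, 0], [0, 0, 0], 0.6],
  ],
)

```text
time_s: 7.95
eef_pos: [488.1, -103.9, 1.7]
ee_rot: [0.0, 0.771, 0.637, -0.0]
force: [-0.6, -0.3, -0.9]
grip_width: 0.598
grip_force: 0.0
```

>>> servo_tool(
  deltas=[
    [[-0.005, 0, 0], [0, 0, 0], 0.6],
    [[-0.005, 0, 0], [0, 0, 0], 0.6],
    [[-0.005, 0, 0], [0, 0, 0], 0.6],
  ],
)

```text
time_s: 8.25
eef_pos: [487.5, -105.5, 1.7]
ee_rot: [-0.001, 0.771, 0.637, 0.001]
force: [4.2, 14.5, 2.1]
grip_width: 0.596
grip_force: 7.6
```

>>> servo_tool(
  deltas=[
    [[-0.005, 0, 0], [0, 0, 0], 0.6],
    [[-0.005, 0, 0], [0, 0, 0], 0.6],
  ],
)

```text
time_s: 8.45
eef_pos: [487.4, -105.6, 1.7]
ee_rot: [-0.002, 0.771, 0.637, 0.002]
force: [9.6, 28.0, 4.0]
grip_width: 0.599
grip_force: 14.4
```

It stopped firmly at about 30 N, where home was expected. Backing off and rising to check.

>>> servo_tool(
  deltas=[
    [[0.05, 0, 0], [0, 0, 0], 0.6],
    [[0.15, 0, 0], [0, 0, 0], 0.6],
    [[0.2, 0, -0.1], [0, 0, 0], 0.3],
    [[0.2, 0, -0.2], [0, 0, 0], 0],
    [[0.1, 0, -0.2], [0, 0, 0], 0],
    [[0, 0, -0.2], [0, 0, 0], 0],
    [[0, 0, 0], [0, 0, 0], 0],
  ],
)

```text
time_s: 9.15
eef_pos: [515.1, 24.5, 142.0]
ee_rot: [0.004, 0.771, 0.637, 0.003]
force: [0.1, 0.1, -1.2]
grip_width: -0.0
grip_force: 0.0
```

```bash
python3 - <<'E'
from h import *
st=telemetry.sense(); print(st["eef_pos"],st["ee_rot"],st["force"],st["grip_width"]); c=optics.capture("scene");s=optics.capture("side")
np.save("w5.npy",{"p":st["eef_pos"],"r":st["ee_rot"]},allow_pickle=True)
w=optics.capture("wrist");cv2.imwrite("pics/w5.png",w);cv2.imwrite("pics/c5.png",c);cv2.imwrite("pics/s5.png",s)
cv2.imwrite("pics/v5.png",np.vstack([np.hstack([cv2.resize(c[180:280,225:355],(400,300),interpolation=2),cv2.resize(s[240:350,250:396],(400,300),interpolation=2)]),cv2.resize(w[240:480,0:640],(800,300),interpolation=2)]))
E
```

```text
[515.10410463  24.50376277 141.95796647] [0.00378642 0.7705349  0.63737979 0.00293826] [ 0.07599861  0.11465255 -1.2131059 ] -0.00038068640112668475
```

View pics/v5.png

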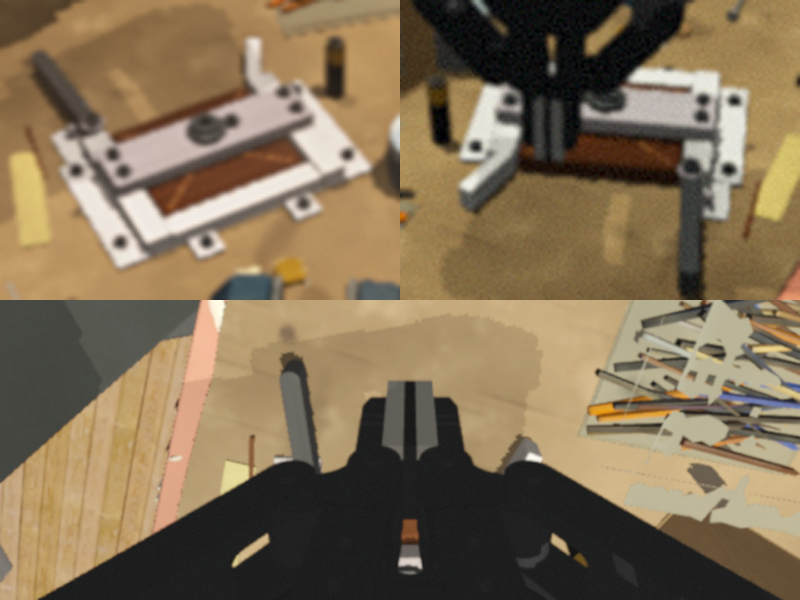

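The base sits home, its edge against the stop and square under the bridge. The latch is still open, tip at about wrist (234,300) and pointing back towards the robot's left. Next I'll work out where to start pushing the latch.

```bash
python3 - <<'E'
from h import *
d=np.load("w5.npy",allow_pickle=True).item(); st={"eef_pos":d["p"],"ee_rot":d["r"]}; C=cam("wrist",st)
T=plane(C,[[234.4,302],[246,360]],21); print(T); pv=np.array([427.5,-97.6])
S5=cam("side");print("side tip",plane(S5,[[250+690*146/400-0.365*400+0-0,0]],21) if 0 else plane(S5,[[250+(690-400)*.365,240+280*110/300]],21))
for t in T: v=t[:2]-pv; print(np.degrees(np.arctan2(v[1],v[0])),np.linalg.norm(v))
st=telemetry.sense();print(st["joints"])
q=st["ee_rot"];Rt=Ro.from_quat([q[1],q[2],q[3],q[0]]).as_matrix()
print(Rt)
for b in (92,95):
  b=np.radians(b);r=60;off=32
  G=np.r_[pv+r*np.array([np.cos(b),np.sin(b)])+off*np.array([-np.sin(b),np.cos(b)]),60]; print(G,Rt.T@(G-st["eef_pos"])/200)
E
```

```text
[[443.53446147 -13.04248458  21.        ]
 [439.41021165 -61.31068888  21.        ]]
side tip [[438.63150258  -0.75268455  21.        ]]
79.2626129561918 86.06437921300417
71.8300789140508 38.19381157713465
[-1.81491861e-01  3.83660631e-01  1.66294997e+00 -2.81097331e-04
  1.09612381e+00  8.86874551e-03]
[[ 1.89086552e-01  9.81959730e-01 -1.16811452e-03]
 [ 9.81960390e-01 -1.89086727e-01 -3.98328078e-05]
 [-2.59989163e-04 -1.13951034e-03 -9.99999317e-01]]
[393.42552373 -38.75333427  60.        ] [-0.42120018 -0.52349881  0.3819299 ]
[390.3924251  -40.61730188  60.        ] [-0.43321949 -0.53662845  0.38194798]
```

>>> servo_tool(
  deltas=[
    [[-0.1, -0.15, 0], [0, 0, 0], 0],
    [[-0.1, -0.15, 0], [0, 0, 0], 0],
    [[-0.1, -0.1, 0.1], [0, 0, 0], 0],
    [[-0.09, -0.09, 0.1], [0, 0, 0], 0],
    [[0, 0, 0.2], [0, 0, 0], 0],
    [[0, 0, 0.15], [0, 0, 0], 0],
    [[0, 0, 0.1], [0, 0, 0], 0],
    [[0, 0, 0], [0, 0, 0], 0],
  ],
)

```text
time_s: 10.1
eef_pos: [399.4, -33.2, 4.3]
ee_rot: [-0.003, 0.771, 0.636, -0.002]
force: [0.6, -0.3, 0.3]
grip_width: -0.003
grip_force: 0.0
```

```bash
python3 - <<'E'
from h import *
st=telemetry.sense(); print(st["eef_pos"],st["force"]); w=optics.capture("wrist");s=optics.capture("side")
cv2.imwrite("pics/v6.png",np.hstack([cv2.resize(w[200:480,160:480],(400,350)),cv2.resize(s[230:370,260:420],(400,350),interpolation=2)]))
E
```

```text
[399.37135369 -33.24704505   4.31828779] [ 0.55489495 -0.29214842  0.27604721]
```

View pics/v6.png

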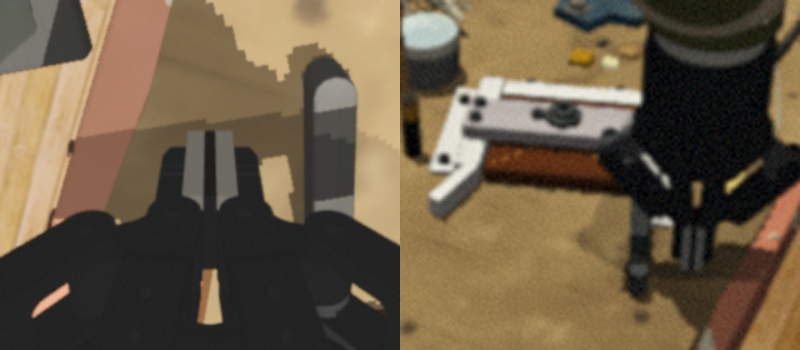

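The fingers stand parallel beside the bar on the robot side. In the left crop the fingers are at x about 210 and the bar at about 330. I'll raise a little, close the gap, then sweep the tool round the pivot.

>>> servo_tool(
  deltas=[
    [[0, 0.03, -0.025], [0, 0, 0], 0],
    [[0, 0.04, 0], [0, 0, 0], 0],
    [[0, 0.03, 0], [0, 0, 0], 0],
    [[0, 0.02, 0], [0, 0, 0], 0],
    [[0.005, 0.026, 0], [0, 0, 0.056], 0],
    [[0.005, 0.026, 0], [0, 0, 0.056], 0],
    [[0.005, 0.026, 0], [0, 0, 0.056], 0],
    [[0.005, 0.026, 0], [0, 0, 0.056], 0],
  ],
)

```text
time_s: 11.0
eef_pos: [446.4, -41.1, 12.1]
ee_rot: [-0.0, 0.871, 0.491, -0.0]
force: [-2.5, 0.4, 3.3]
grip_width: 0.002
grip_force: 1.4
```

>>> servo_tool(
  deltas=[
    [[0.005, 0.026, 0], [0, 0, 0.056], 0],
    [[0.005, 0.026, 0], [0, 0, 0.056], 0],
    [[0.005, 0.026, 0], [0, 0, 0.056], 0],
    [[0.005, 0.026, 0], [0, 0, 0.056], 0],
  ],
)

```text
time_s: 11.4
eef_pos: [464.9, -50.9, 12.0]
ee_rot: [-0.0, 0.944, 0.33, -0.0]
force: [-2.1, 0.1, 0.3]
grip_width: 0.0
grip_force: 1.2
```

```bash
cat > t.py <<'E'
from h import *
st=telemetry.sense(); pv=np.array([427.5,-97.6]); q=st["ee_rot"];Rt=Ro.from_quat([q[1],q[2],q[3],q[0]]).as_matrix()
print(st["time_s"],st["eef_pos"].round(1),st["force"].round(1),"heading",np.degrees(np.arctan2(Rt[1,0],Rt[0,0])).round(1),"p in tool",(Rt.T@np.r_[st["eef_pos"][:2]-pv,0]).round(1),st["joints"].round(2))
E
python3 t.py
```

```text
11.4 [464.9 -50.9  12. ] [-2.1  0.1  0.3] heading 38.6 p in tool [ 58.4 -13.2  -0. ] [-0.36  0.5   1.89 -0.    0.75  0.54]
```

>>> servo_tool(
  deltas=[
    [[0.005, 0.026, 0], [0, 0, 0.056], 0],
    [[0.005, 0.026, 0], [0, 0, 0.056], 0],
    [[0.005, 0.026, 0], [0, 0, 0.056], 0],
    [[0.005, 0.026, 0], [0, 0, 0.056], 0],
    [[0.005, 0.026, 0], [0, 0, 0.056], 0],
    [[0.005, 0.026, 0], [0, 0, 0.056], 0],
    [[0.005, 0.026, 0], [0, 0, 0.056], 0],
    [[0.005, 0.026, 0], [0, 0, 0.056], 0],
  ],
)

```text
time_s: 12.2
eef_pos: [486.9, -86.0, 11.9]
ee_rot: [-0.0, 1.0, -0.015, -0.0]
force: [-1.7, 1.5, 1.1]
grip_width: 0.004
grip_force: 1.1
```

```bash
python3 t.py
```

```text
12.2 [486.9 -86.   11.9] [-1.7  1.5  1.1] heading -1.7 p in tool [ 59.  -13.4  -0. ] [-0.41  0.55  1.81  0.    0.78  1.19]
```

Now small steps until it stops firmly.

>>> servo_tool(
  deltas=[
    [[0.003, 0.016, 0], [0, 0, 0.034], 0],
    [[0.003, 0.016, 0], [0, 0, 0.034], 0],
    [[0.003, 0.016, 0], [0, 0, 0.034], 0],
    [[0, 0.005, 0], [0, 0, 0], 0],
  ],
)

```text
time_s: 12.6
eef_pos: [488.0, -92.1, 11.8]
ee_rot: [-0.004, 0.995, -0.095, -0.0]
force: [10.2, 37.9, 3.7]
grip_width: 0.002
grip_force: 18.8
```

>>> servo_tool(
  deltas=[
    [[0, 0.005, 0], [0, 0, 0], 0],
    [[0, 0.005, 0], [0, 0, 0], 0],
    [[0, 0.005, 0], [0, 0, 0], 0],
  ],
)

```text
time_s: 12.9
eef_pos: [487.8, -92.8, 11.8]
ee_rot: [-0.006, 0.996, -0.095, -0.0]
force: [16.2, 53.1, 4.7]
grip_width: -0.003
grip_force: 26.6
```

```bash
python3 t.py
```

```text
12.9 [487.8 -92.8  11.8] [16.2 53.1  4.7] heading -10.8 p in tool [ 58.3 -16.1   0.1] [-0.43  0.55  1.81  0.01  0.79  1.32]
```

It has stopped firmly. I'll retreat and check the result numerically, since I've used all my picture views.

>>> servo_tool(
  deltas=[
    [[0, -0.05, 0], [0, 0, 0], 0],
    [[0, -0.1, 0], [0, 0, 0], 0],
    [[0, -0.15, 0], [0, 0, 0], 0],
    [[0, -0.1, -0.2], [0, 0, 0], 0],
    [[0, -0.1, -0.25], [0, 0, 0], 0],
    [[0, -0.25, -0.25], [0, 0, 0], 0],
    [[0, -0.2, -0.2], [0, 0, 0], 0],
    [[0, 0, 0], [0, 0, 0], 0],
  ],
)

```text
time_s: 13.7
eef_pos: [521.0, 69.7, 174.0]
ee_rot: [-0.0, 0.996, -0.091, 0.005]
force: [0.0, -0.3, 0.3]
grip_width: 0.0
grip_force: 0.0
```

```bash
python3 - <<'E'
from h import *
exec(open("t.py").read().split("\n",1)[1])
c=optics.capture("scene");s=optics.capture("side")
cv2.imwrite("pics/c7.png",c);cv2.imwrite("pics/s7.png",s)
b=cv2.imread("pics/c5.png")
th=np.radians(-100.9);R=np.array([[np.cos(th),-np.sin(th)],[np.sin(th),np.cos(th)]]);o=np.array([476.5,-160.5])
# brightness profile across the shut bar along jig x, in both views, z=21 (bar -58.5..-46.5 expected)
for n,im in (("scene",c),("side",s)):
    C=cam(n); g=cv2.GaussianBlur(im,(0,0),.7)
    for y in (-30,0,20):
        xs=np.arange(-76,-36,3); X=np.c_[np.c_[xs,np.full(len(xs),y)]@R.T+o,np.full(len(xs),21)]
        p=proj(C,X).round().astype(int); print(n,y,[(int(x),*map(int,g[v,u])) for x,(u,v) in zip(xs,p)])
# old open bar place: changed?
C=cam("scene"); p=proj(C,[[440,-30,21]]).round().astype(int)[0]; print("open-bar place",b[p[1],p[0]],c[p[1],p[0]])
E
```

```text
13.7 [521.   69.7 174. ] [ 0.  -0.3  0.3] heading -10.5 p in tool [  61.5 -181.5    0.9] [-0.09  0.36  1.59  0.    1.18  1.66]
scene -30 [(-76, 86, 130, 166), (-73, 81, 122, 157), (-70, 76, 115, 148), (-67, 73, 110, 142), (-64, 73, 110, 140), (-61, 73, 107, 137), (-58, 71, 94, 114), (-55, 70, 84, 96), (-52, 73, 81, 88), (-49, 67, 75, 81), (-46, 51, 59, 66), (-43, 43, 51, 61), (-40, 41, 49, 62), (-37, 38, 53, 80)]
scene 0 [(-76, 71, 110, 141), (-73, 71, 109, 140), (-70, 71, 109, 140), (-67, 71, 108, 140), (-64, 71, 107, 138), (-61, 73, 101, 125), (-58, 75, 89, 102), (-55, 75, 89, 102), (-52, 75, 82, 87), (-49, 69, 75, 80), (-46, 51, 57, 61), (-43, 37, 43, 52), (-40, 34, 44, 64), (-37, 32, 52, 91)]
scene 20 [(-76, 71, 108, 140), (-73, 74, 111, 143), (-70, 75, 113, 145), (-67, 73, 111, 142), (-64, 72, 107, 137), (-61, 71, 99, 123), (-58, 74, 88, 100), (-55, 75, 86, 96), (-52, 75, 82, 88), (-49, 66, 71, 77), (-46, 52, 57, 62), (-43, 38, 45, 53), (-40, 35, 49, 74), (-37, 35, 49, 74)]
side -30 [(-76, 22, 24, 25), (-73, 22, 22, 19), (-70, 23, 24, 21), (-67, 24, 23, 22), (-64, 29, 30, 27), (-61, 39, 40, 39), (-58, 55, 57, 55), (-55, 63, 66, 63), (-52, 62, 67, 68), (-49, 53, 63, 74), (-46, 38, 55, 83), (-43, 25, 49, 93), (-40, 22, 52, 101), (-37, 32, 74, 123)]
side 0 [(-76, 26, 28, 26), (-73, 22, 24, 20), (-70, 23, 25, 21), (-67, 25, 25, 22), (-64, 26, 27, 25), (-61, 36, 38, 36), (-58, 53, 55, 52), (-55, 71, 76, 73), (-52, 67, 73, 75), (-49, 50, 62, 81), (-46, 33, 52, 88), (-43, 22, 47, 94), (-40, 21, 49, 98), (-37, 19, 48, 94)]
side 20 [(-76, 22, 24, 24), (-73, 24, 23, 23), (-70, 22, 23, 21), (-67, 23, 24, 23), (-64, 30, 30, 29), (-61, 36, 38, 37), (-58, 64, 67, 65), (-55, 69, 73, 72), (-52, 65, 72, 72), (-49, 55, 65, 75), (-46, 42, 55, 81), (-43, 26, 48, 92), (-40, 24, 47, 89), (-37, 25, 47, 87)]
open-bar place [ 65  89 110] [ 66 101 131]
```

Both views put the bar at jig x of about -59 to -47, the same from y = -30 to +20. The latch is shut square, with the base directly behind it.

```bash
python3 -c "
from rig import ctrl
print(ctrl.finish_job())"
```

```text
the job is handed in; nothing more can be done
None
```

The base is home against the back stop and the latch is shut behind it; the arm finished clear and the job is handed in at about 14 s, with the judge's verdict not shown to me.

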